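# Pack cake boards with a separator and hold the spring clip open round their end

## Task

Lay the plain card separator squarely on the gold board that is fixed on the packing stand, then stack the loose gold board squarely on top of it and let go. Then squeeze the spring clip wide open by its two upright tails and carry it to the pack's overhanging end, so that the edges of all three layers lie between the gaping jaws, with the jaws lined up with the pack, reaching well over its edge and touching nothing. Finish right there, still holding the clip open in the gripper; leave the cutter, the biscuit tree and the jar where they are.

Things in the scene. Friction and masses are not known exactly. Their poses are not given: they have to be found in the camera images.
- stand: Fixed packing stand: wooden foot 80 x 50 mm, 45 mm high, with the bottom gold board fixed on it: 130 mm along x, 56 mm wide, 6 mm thick, underside 45 mm, top 51 mm above the table. Origin on the table below the board's centre. The foot spans x -15 to +65 mm: the -x end, towards the robot, overhangs by 50 mm.
- stand_top (a point): Centre of the top face of the stand's bottom board, 51 mm above the table; axes as the stand's.
- stand_end (a point): Middle of the bottom board's overhanging end edge (-x end), at its top face; axes as the stand's: x points into the pack.
- sheet: Separator: plain brown stiff card, 120 x 52 x 5 mm, 50 g, smaller than the boards, lying flat on the table. Origin: centre of its underside; x along its length, z up.
- board: Loose gold cake board with scalloped pattern round its rim, rigid, 130 x 56 x 6 mm, 90 g, lying flat on the table. Origin: centre of its underside; x along its length, z up.
- clip: Black right-angle spring clip, 32 mm wide, 120 g, standing on its lower jaw, a 4 mm plate from x = -28 to +48 mm. Origin: its underside, below the hinge; x is the way the jaws point (away from the robot within 0.4 rad), z up. Hinge axis along y, 32 mm up, its cheeks close the throat behind x = 6 mm. Squeezing the two tails together along x (3 to 6 N at first, 10 N fully open) raises the upper jaw.
- jaw (a joint): Opening of the clip's upper jaw (4 mm plate, 26 mm wide, 53 mm from hinge to lip): 0 closed, as it starts; 0.62 rad fully open at its stop, where a 20 N squeeze holds it firmly. A spring (0.5 N m/rad, 0.15 N m preload) closes it. Fully open, the clear gap between the jaws is about 28 mm at x = 15 mm of the clip and 35 mm at the lips.
- rear_tail (a point): On the rear face of the clip's rear tail, at clip x = -28 mm, 74 mm up: an upright plate 30 mm wide, 4 mm thick, 84 mm high, rigid with the lower jaw. Gripped from above, fingers closing along the clip's x, TCP about 74 mm above the clip's underside, this face lies flat on the rear finger pad and the clip stays level but for its lips, which sit 3 to 5 mm high.
- front_tail (a point): Centre of the bar (26 mm along y, 8 mm thick) that tops the front tail, which rises 46 mm above the hinge and is rigid with the upper jaw. In clip axes at x = 15, z = 78 mm closed and about x = -15, z = 78 mm fully open. Over both tails: 47 mm closed, 17 mm fully open. The squeeze takes a moment: read the gripper's opening once it has settled.
- lower_lip (a point): Middle of the lower jaw's lip, on its upper face, 48 mm ahead of the hinge and 4 mm above the clip's underside; axes as the clip's.
- upper_lip (a point): Middle of the upper jaw's lip, on its lower face; moves with the jaw.
- cutter: Bystander: round steel biscuit cutter, 64 mm across, 25 mm high; origin at the centre of its underside.
- tree: Bystander: tree of stacked gingerbread biscuits, 92 mm across, 99 mm high; origin at the centre of its underside.
- pearls: Bystander: jar of sugar pearls, 56 mm across, 75 mm high; origin at the centre of its underside.
Not all that is in view belongs to the job. Leave any red look-alike of the clip alone. What is shaped like the sheet but red is not meant.

How it is judged:
By the outcome, as a careful person would: the job done as asked, in the order asked, and still so for the second after the job is handed in, while the arm keeps its last pose, push and grip.
It also fails if it takes over 58 s, if anything falls off the work surface, if the arm or the gripper's body presses on something with over 40 N, if the wrist force passes 120 N, or if a joint passes its speed limit or range.

## Robot

A 7-joint arm with a two-finger parallel gripper is mounted at the origin on the work surface. World frame = base frame: x ahead of the robot, y to its left, z up, the work surface at z = 0. Lengths are in m, angles in rad, forces in N, time in s.
With the tool pointing down it reaches from about 0.425 to 0.875 m from the base axis. Payload 8.4 kg.
Tool frame: the origin (TCP) lies between the finger pads, 19 mm behind the fingertips; this is the grasp point; z points along the fingers, y is the direction in which the jaws open and shut (so a half turn about z gives the same grasp; the last joint's range is limited). The gripper opens to 85 mm and grips with 20 to 120 N. Pads are 22 mm wide; open, the fingers measure 114 mm over their backs; the gripper's body (76 mm by 85 mm) begins 54 mm behind the grasp point. The pads swing forward as they close: fully open they stand 13 mm farther back than shut.
Start: joints at [1.251, 0.333, 0.04, 1.465, -0.013, 1.343, -0.059], TCP at [0.142, -0.634, 0.25] pointing down, gripper open.
Joint ranges: [-2.58, 2.58], [-0.38, 2.09], [-1.3, 1.39], [0.25, 2.4], [-1.5, 4.64], [0.08, 2.09], [-2.65, 2.65]. Speed limits (rad/s): [2.22, 2.22, 2.79, 2.79, 3.14, 3.14, 3.14].

## Interface

Orientations are given as [roll, pitch, yaw] about the fixed x, y, z axes, in that order (R = Rz(yaw) Ry(pitch) Rx(roll)).
In Python, from cell import * gives the robot as it stands. The module is installed in compiled form; this text tells all that it offers. Calls block until the motion is done:
- move_to(position, orientation): joint-space move of the TCP to a pose.
- move_l(position, orientation=None, feed=0.15, stop_force=None): straight line of the TCP; orientation=None keeps the orientation; feed is the mean speed in m/s. With stop_force (N) it stops when the force on the tool has changed by that much, and returns True; else False.
- movej(angles): joint-space move.
- move_gripper(opening, squeeze=None): opening from 0.0 (shut) to 1.0 (fully open); squeeze is the grip in N (None keeps the last); returns when the fingers have stopped.
- wait(seconds).
- solve_ik(position, orientation): joint angles nearest the present ones, or None.
- grab_frame(name): name is "scene" or "top" or "wrist"; returns the picture (480x640x3 uint8, red, green, blue); there is no depth.
- get_calibration(name): a dict with "K" (3x3 intrinsics, pixels), "eye" and "rotation" of the camera in the world; the wrist camera has in their place "tool_from_camera" (4x4, takes a point from camera to tool coordinates, whose origin is the TCP and whose axes are the flange's). Camera axes: x right, y up, looking along -z (the intrinsics and any distortion apply to the point x, -y, -z); pixel columns grow to the right and rows downward; lengths in m; the calibration is good to about 2 mm. The wrist camera is an equidistant fisheye: a pixel r from the principal point sees the ray r / f radians off the axis. A picture is of the moment at which its call begins: read the wrist's pose just before it. get_calibration takes no time and is no camera call.
A pose or a line that the arm cannot do raises Unreachable and nothing moves.
- hand_in(): hands the job in, once; it reports no verdict.
Readings, each from a call of its own:
- read_time(): time.
- read_joint_positions(): joint angles.
- read_qvel(): joint speeds.
- read_effort(): joint torques, N m.
- read_tool_pos(): TCP position.
- read_eef_rot(): TCP orientation.
- read_wrist_force(): force on the tool from outside, world axes, zero at the start.
- read_ft_torque(): the same for the moment, N m.
- read_finger_gap(): opening from 0.0 (shut) to 1.0 (fully open).
Only numpy, scipy, OpenCV 4.12 (cv2) and the standard library are available. Lean on these libraries where they do the work, as an engineer would, in place of code of your own. Each camera call takes 0.05 s, during which the arm holds its last target. There are 200 camera calls.

## Working session

There is one attempt and no reset: what is moved stays moved. The work goes in short steps, each a Python script; the robot and the scene stay as the last script left them, time stands still between calls to the robot, and variables do not carry over. Pictures are saved under pics/ and viewed, about 8 in all and at most 12, crops included, and the job is handed in when it is done.

```bash
mkdir -p pics; cat > h.py <<'E'
from cell import *
import numpy as np, cv2
from scipy.spatial.transform import Rotation as R
def save(n,f): cv2.imwrite('pics/'+f, cv2.cvtColor(n,cv2.COLOR_RGB2BGR))
def ray(name,uv,cal=None):
    c=get_calibration(name);K=np.array(c['K'])
    d=np.array([(uv[0]-K[0,2])/K[0,0],-(uv[1]-K[1,2])/K[1,1],-1.])
    return np.array(c['eye']),np.array(c['rotation'])@d
def onz(name,uv,z):
    e,d=ray(name,uv); return e+d*(z-e[2])/d[2]
def proj(name,P):
    c=get_calibration(name);K=np.array(c['K'])
    q=np.array(c['rotation']).T@(np.array(P)-np.array(c['eye']))
    return np.array([K[0,0]*q[0]/-q[2]+K[0,2],K[1,1]*-q[1]/-q[2]+K[1,2]])
E
python3 - <<'E'
from h import *
for n in('top','scene'):
    c=get_calibration(n);print(n,c)
    f=grab_frame(n);save(f,n+'0.png')
print(get_calibration('wrist'))
print(read_time(),read_tool_pos(),read_eef_rot(),read_finger_gap())
E
```

```text
top {'K': array([[525.73617345,   0.        , 321.39878078],
       [  0.        , 525.73617345, 248.78232323],
       [  0.        ,   0.        ,   1.        ]]), 'eye': array([ 0.50174355, -0.03769388,  1.04276084]), 'rotation': array([ 0.0891116 , -0.02421923, -1.55117457])}
scene {'K': array([[502.36293769,   0.        , 320.18587457],
       [  0.        , 502.36293769, 249.69436858],
       [  0.        ,   0.        ,   1.        ]]), 'eye': array([ 1.3442676 , -0.4882732 ,  0.64627372]), 'rotation': array([ 0.98167863, -0.00766112,  1.04383692])}
{'K': array([[371.64829954,   0.        , 318.04289294],
       [  0.        , 371.64829954, 237.57577497],
       [  0.        ,   0.        ,   1.        ]]), 'tool_from_camera': array([[-5.88787838e-04,  9.56780529e-01,  2.90810371e-01,
         7.50502993e-02],
       [ 9.99999798e-01,  6.33246363e-04, -5.87670640e-05,
         7.74595625e-04],
       [-2.40381793e-04,  2.90810278e-01, -9.56780709e-01,
        -1.24211868e-01],
       [ 0.00000000e+00,  0.00000000e+00,  0.00000000e+00,
         1.00000000e+00]])}
0.1 [ 0.14226393 -0.63384133  0.24924087] [-3.14015365e+00  7.09151788e-05  2.20802429e-01] 0.9994705921639635
```

View pics/top0.png

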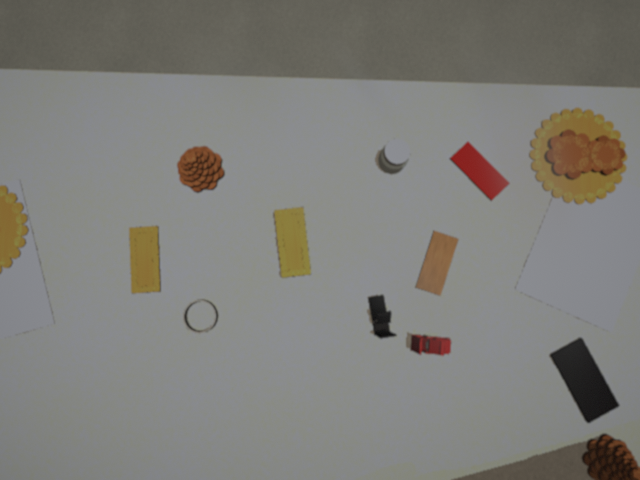

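View pics/scene0.png

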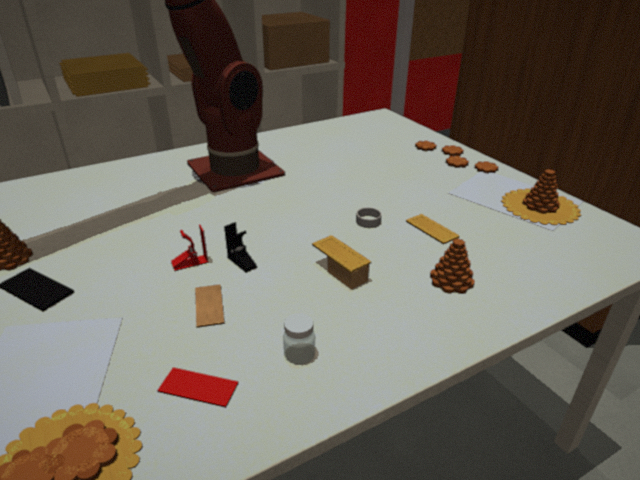

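The top view shows these, by pixel:
- **Gold boards:** (145,260) flat on the table, which is the loose one, and (292,242), which has the foot under it in the scene view, so that is the stand. The large round gold boards carry biscuits.
- **Sheet candidates:** brown card (437,263), my choice; red (479,170) and black (585,380) are decoys.
- **Clip candidates:** black (380,316), my choice; red (430,345) is the decoy.
- **Bystanders:** cutter (201,315), tree (200,168), jar (394,157).

```bash
cat >> h.py <<'E'
def rot(c): 
    return R.from_euler('xyz',c['rotation']).as_matrix()
def ray(name,uv):
    c=get_calibration(name);K=np.array(c['K'])
    d=np.array([(uv[0]-K[0,2])/K[0,0],-(uv[1]-K[1,2])/K[1,1],-1.])
    return np.array(c['eye']),rot(c)@d
def proj(name,P):
    c=get_calibration(name);K=np.array(c['K'])
    q=rot(c).T@(np.array(P)-np.array(c['eye']))
    return np.array([K[0,0]*q[0]/-q[2]+K[0,2],K[1,1]*-q[1]/-q[2]+K[1,2]])
def wpose():
    return np.array(read_tool_pos()),R.from_euler('xyz',read_eef_rot()).as_matrix()
def wonz(uv,z,pose):
    c=get_calibration('wrist');K=np.array(c['K']);T=np.array(c['tool_from_camera'])
    a=np.array([(uv[0]-K[0,2])/K[0,0],(uv[1]-K[1,2])/K[1,1]]);r=np.linalg.norm(a)+1e-9
    d=np.array([a[0]/r*np.sin(r),-a[1]/r*np.sin(r),-np.cos(r)])
    p,Rt=pose; e=p+Rt@T[:3,3]; d=Rt@T[:3,:3]@d
    return e+d*(z-e[2])/d[2]
def wproj(P,pose):
    c=get_calibration('wrist');K=np.array(c['K']);T=np.array(c['tool_from_camera'])
    p,Rt=pose; q=Rt.T@(np.array(P)-p); q=T[:3,:3].T@(q-T[:3,3])
    v=np.array([q[0],-q[1]]);th=np.arctan2(np.linalg.norm(v),-q[2])
    return K[0,0]*th*v/np.linalg.norm(v)+K[:2,2]
def blob(mask,near):
    mask=cv2.morphologyEx(mask.astype(np.uint8),cv2.MORPH_CLOSE,np.ones((3,3)))
    cs,_=cv2.findContours(mask,cv2.RETR_EXTERNAL,cv2.CHAIN_APPROX_NONE)
    cs=[c for c in cs if cv2.contourArea(c)>60]
    return min(cs,key=lambda c:-cv2.pointPolygonTest(c,tuple(map(float,near)),True))[:,0,:].astype(float)
def rect(pts):
    """min-area rect of world xy points -> centre, (long,short), yaw of long axis in (-pi/2,pi/2]"""
    (c,(w,h),a)=cv2.minAreaRect((pts[:,:2]*1000).astype(np.float32))
    a=np.deg2rad(a)
    if w<h: w,h=h,w; a+=np.pi/2
    return np.array(c)/1000,(w,h),(a+np.pi/2)%np.pi-np.pi/2
E
python3 - <<'E'
from h import *
f=grab_frame('top');hsv=cv2.cvtColor(f,cv2.COLOR_RGB2HSV)
for n,uv in dict(board=(145,260),stand=(292,242),sheet=(437,263),red=(479,170),table=(340,150),clip=(375,310)).items(): print(n,hsv[uv[1],uv[0]])
gold=(hsv[...,1]>90)
for n,uv,z in(('board',(145,260),.006),('stand',(292,242),.051),('sheet',(437,263),.005),('tree',(200,168),.05)):
    c=blob(gold,uv); print(n,rect(np.array([onz('top',p,z) for p in c])))
m=hsv[...,2]<60; m2=m&(hsv[...,1]<120)
c=blob(m2,(380,310)); print('clip bbox',c.min(0),c.max(0))
for n,uv,z in(('cutter',(201,315),.025),('jar',(394,157),.075),('redclip',(430,345),.0)): print(n,onz('top',uv,z))
save(cv2.resize(f[280:370,340:460],(800,600),interpolation=cv2.INTER_CUBIC),'clipcrop.png')
E
```

```text
board [ 21 154 137]
stand [ 24 146 138]
sheet [ 15 122 136]
red [  1 186 136]
table [105   4 142]
clip [30 11 24]
board (array([0.56718158, 0.28583459]), (127.92237854003906, 54.93375015258789), np.float64(0.08354715007796054))
stand (array([ 0.60299933, -0.00363188]), (127.86638641357422, 55.30912399291992), np.float64(0.13860745633837412))
sheet (array([ 0.57269189, -0.29103259]), (116.72068786621094, 49.863731384277344), np.float64(-0.30280048383562796))
tree (array([0.74016016, 0.17523262]), (85.12396240234375, 82.52001190185547), np.float64(1.0010322529113194))
clip bbox [369. 296.] [394. 337.]
cutter [0.46106777 0.1671625  0.025     ]
jar [ 0.76526837 -0.19284392  0.075     ]
redclip [ 0.40984938 -0.27876715  0.        ]
```

View pics/clipcrop.png

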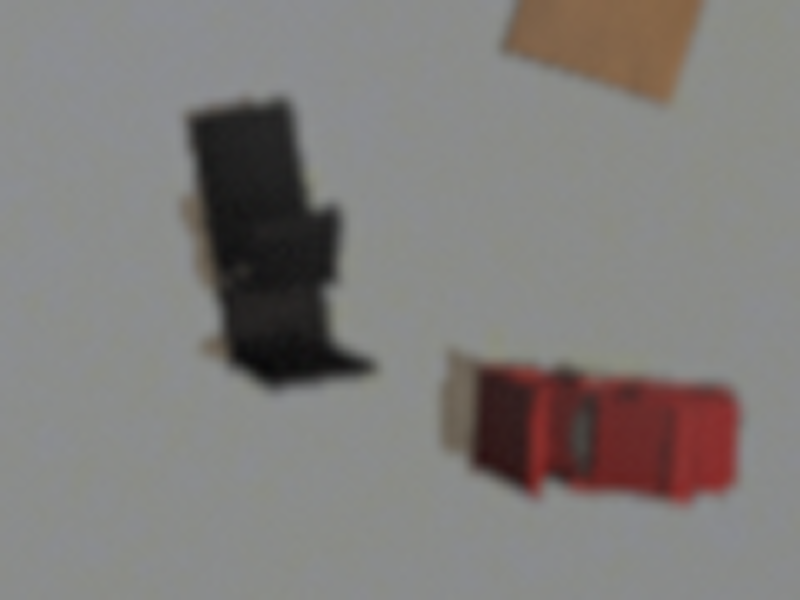

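```bash
cat >> h.py <<'E'
def wrect(uvw,z,sat=90,f=None,pose=None):
    """rect of the saturated blob around world point uvw, seen by the wrist camera"""
    if pose is None: pose=wpose(); f=grab_frame('wrist')
    hsv=cv2.cvtColor(f,cv2.COLOR_RGB2HSV)
    c=blob(hsv[...,1]>sat,wproj(uvw,pose))
    return rect(np.array([wonz(p,z,pose) for p in c])),f,pose
E
python3 - <<'E'
from h import *
move_gripper(0.8,30)
move_to([.5727,-.291,.20],[np.pi,0,-.303])
r,f,pose=wrect([.5727,-.291,.005],.005); print(r,pose[0])
save(f,'w1.png');print(read_time(),read_eef_rot(), read_wrist_force())
E
```

```text
(array([ 0.57515662, -0.29012668]), (118.75421142578125, 51.35860824584961), np.float64(-0.3047754841000305)) [ 0.57207995 -0.29233447  0.20005244]
2.5083 [ 3.14103117e+00 -3.01385537e-05 -3.04660164e-01] [-0.20769126  0.24247195 -0.16483066]
```

View pics/w1.png

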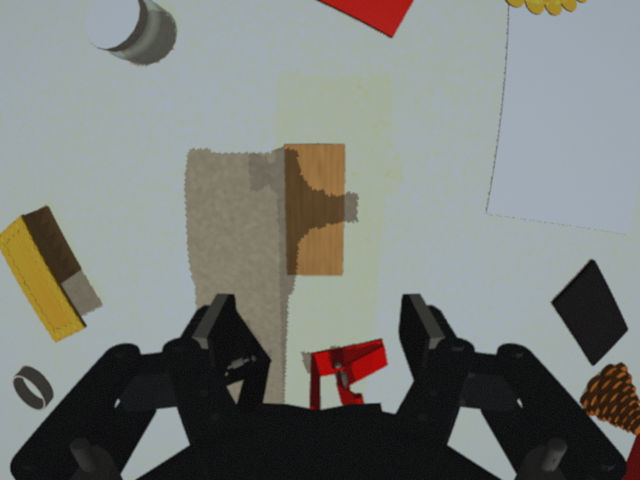

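Brown sheet clear at (315,210), red decoys well apart; sizes match (118.8x51.4). Grasping it.

```bash
python3 - <<'E'
from h import *
p=np.array([.5752,-.2901]);o=[np.pi,0,-.3048]
move_gripper(0.75)
move_l([*p,.035],o,feed=.3)
hit=move_l([*p,.002],o,feed=.03,stop_force=3)
z=read_tool_pos()[2]; print(hit,z)
move_l([*p,z+.0015],o,feed=.05)
move_gripper(0.0,30)
print(read_finger_gap(),read_tool_pos(),read_wrist_force())
move_l([*p,.18],o,feed=.25)
print(read_finger_gap(),read_wrist_force())
move_to([.603,-.06,.22],[np.pi,0,.139])
# stand is seen from a pose offset to the side
r,f,pose=wrect([.603,-.0036,.051],.051); print(r,pose[0]); save(f,'w2.png'); print(read_time())
E
```

```text
True 0.01279827983511364
0.5914830901908175 [ 0.57629291 -0.29041796  0.01578771] [-1.95394902  0.83069466 11.86447652]
0.593498543706658 [-0.15104203 -0.02494503 -0.68892153]
(array([ 0.53823486, -0.05751422]), (279.6638488769531, 145.0193634033203), np.float64(0.15236274162528218)) [ 0.60270814 -0.06270511  0.21925628]
6.5
```

View pics/w2.png

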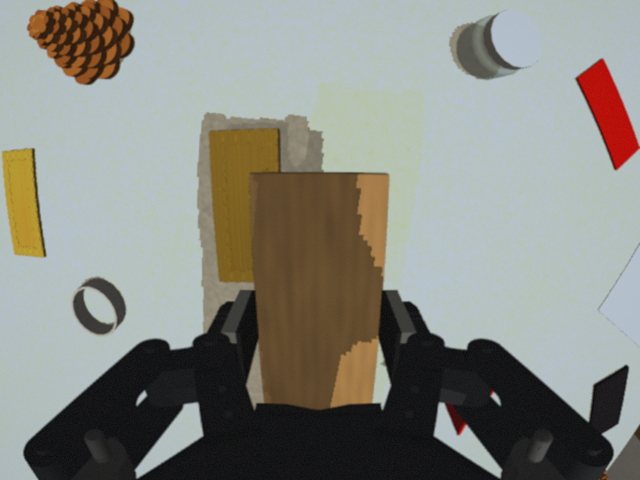

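Sheet is held (front edge row 173) but hides part of the gold stand board (245,205). I'll shift sideways for a clear view.

```bash
python3 - <<'E'
from h import *
pose=wpose(); p,Rt=pose
for dy in(-.01,.01):
    # sheet front edge in tool frame
    zt=p[2]-.0158+.005
im=cv2.imread('pics/w2.png')[...,::-1].copy()
for uv in((249,173),(389,173)): print('front corner tool', Rt.T@(wonz(uv,zt,pose)-p))
move_l([.575,-.13,.22],[np.pi,0,.139],feed=.3)
r,f,pose=wrect([.603,-.0036,.051],.051); print(r,pose[0]); save(f,'w3.png')
r2=wrect([.567,.286,.006],.006,f=f,pose=pose)[0]; print('loose',r2)
print(read_time())
E
```

```text
front corner tool [ 0.05896002 -0.02468453  0.01069792]
front corner tool [0.05893825 0.02685256 0.01074592]
(array([ 0.60610767, -0.008595  ]), (129.15322875976562, 66.69633483886719), np.float64(0.1365258880184761)) [ 0.57398641 -0.13409342  0.2195724 ]
loose (array([0.53322803, 0.25381725]), (52.345726013183594, 8.63149642944336), np.float64(-0.13029728686099862))
6.95
```

```bash
python3 - <<'E'
from h import *
move_l([.603-.14*np.cos(.139),-.0036-.14*np.sin(.139),.22],[np.pi,0,.139],feed=.3)
r,f,pose=wrect([.603,-.0036,.051],.051); print(r,pose[0]); save(f,'w4.png')
print(read_time(),R.from_matrix(pose[1]).as_euler('xyz'))
E
```

```text
(array([ 0.59268494, -0.0048786 ]), (103.62161254882812, 55.43708038330078), np.float64(0.13800415048293013)) [ 0.46450262 -0.02242977  0.22033612]
7.6667 [ 3.14082888e+00 -8.92044185e-04  1.40570053e-01]
```

View pics/w4.png

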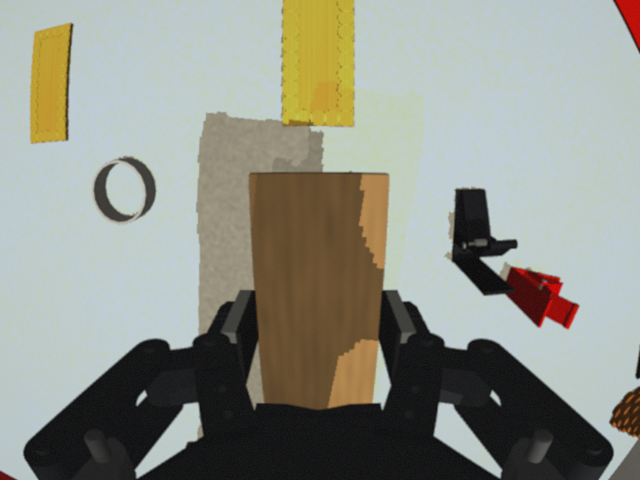

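Gold near-end edge at row 126, board edges at columns 282 and 354; the far end is out of frame. Wrist gives the stand centre as ≈(0.6058,-0.0031), yaw 0.138, and top plus the offset seen on the sheet agrees. Clip is at (475,235), jaws pointing up the image. Placing the sheet.

```bash
cat >> h.py <<'E'
def settle(p,o,feed=.25):
    """move_l, then cancel the standing error once"""
    p=np.array(p,float); move_l(p,o,feed=feed); wait(.15)
    e=p-np.array(read_tool_pos()); move_l(p+e,o,feed=.05); wait(.1)
    return e,p-np.array(read_tool_pos())
E
python3 - <<'E'
from h import *
y=.138;c=np.array([.6058,-.0031]);u=np.array([np.cos(y),np.sin(y)]);p=c+.0011*u;o=[np.pi,0,y]
move_to([*p,.13],o)
print(settle([*p,.085],o))
hit=move_l([*p,.060],o,feed=.025,stop_force=3)
print(hit,read_tool_pos(),read_wrist_force(),read_eef_rot())
t=np.array(read_tool_pos())
move_gripper(.78)
print(read_tool_pos())
move_l([*p,.14],o,feed=.3)
# look back: tool 140 mm behind is out of frame for far end; look from straight above
r,f,pose=wrect([*c,.056],.056); print(r,pose[0]); save(f,'w5.png'); print(read_time())
E
```

```text
(array([-0.00098087,  0.00010312, -0.00240097]), array([ 8.73615495e-04, -8.07504954e-05,  2.10252641e-03]))
True [ 0.60647791 -0.00295021  0.06673069] [-1.91536157 -0.59301257  7.43041712] [3.14150058e+00 6.43825187e-04 1.37879164e-01]
[ 0.60586486 -0.00303799  0.06587808]
(array([ 0.60781921, -0.00290565]), (128.82223510742188, 54.729042053222656), np.float64(0.13561704268459462)) [ 0.60768072 -0.00293814  0.14148375]
10.6167
```

View pics/w5.png

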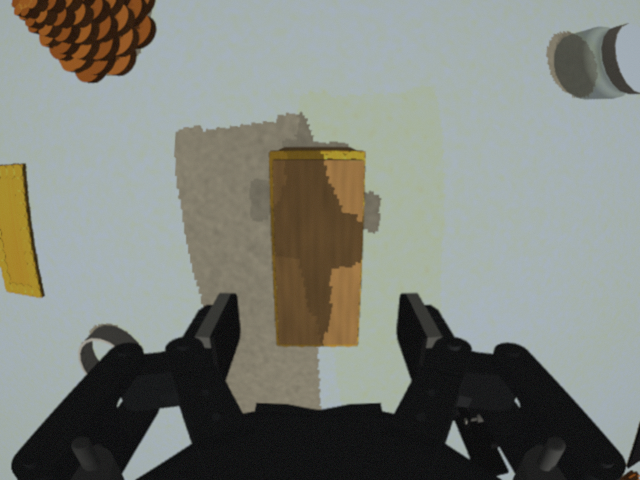

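```bash
python3 - <<'E'
from h import *
f=cv2.imread('pics/w5.png');hsv=cv2.cvtColor(f,cv2.COLOR_BGR2HSV)
for col in(295,317,345):
    print(col,'top',[(r,*hsv[r,col]) for r in range(148,166,2)]); print('bot',[(r,*hsv[r,col]) for r in range(338,352,1)])
print([(c,*hsv[200,c]) for c in range(266,282)]);print([(c,*hsv[200,c]) for c in range(354,370)])
E
```

```text
295 top [(148, np.uint8(17), np.uint8(120), np.uint8(64)), (150, np.uint8(19), np.uint8(159), np.uint8(77)), (152, np.uint8(21), np.uint8(191), np.uint8(103)), (154, np.uint8(20), np.uint8(177), np.uint8(104)), (156, np.uint8(21), np.uint8(183), np.uint8(102)), (158, np.uint8(22), np.uint8(187), np.uint8(97)), (160, np.uint8(17), np.uint8(143), np.uint8(82)), (162, np.uint8(17), np.uint8(135), np.uint8(87)), (164, np.uint8(18), np.uint8(133), np.uint8(88))]
bot [(338, np.uint8(16), np.uint8(137), np.uint8(99)), (339, np.uint8(16), np.uint8(129), np.uint8(99)), (340, np.uint8(16), np.uint8(138), np.uint8(100)), (341, np.uint8(16), np.uint8(134), np.uint8(99)), (342, np.uint8(17), np.uint8(137), np.uint8(97)), (343, np.uint8(18), np.uint8(146), np.uint8(98)), (344, np.uint8(19), np.uint8(155), np.uint8(102)), (345, np.uint8(19), np.uint8(131), np.uint8(111)), (346, np.uint8(21), np.uint8(72), np.uint8(120)), (347, np.uint8(22), np.uint8(48), np.uint8(134)), (348, np.uint8(23), np.uint8(43), np.uint8(135)), (349, np.uint8(23), np.uint8(44), np.uint8(133)), (350, np.uint8(23), np.uint8(4
[... 3337 characters left out ...]
.uint8(16), np.uint8(142), np.uint8(156)), (357, np.uint8(17), np.uint8(141), np.uint8(157)), (358, np.uint8(16), np.uint8(141), np.uint8(155)), (359, np.uint8(17), np.uint8(138), np.uint8(153)), (360, np.uint8(16), np.uint8(139), np.uint8(152)), (361, np.uint8(17), np.uint8(146), np.uint8(148)), (362, np.uint8(18), np.uint8(146), np.uint8(147)), (363, np.uint8(21), np.uint8(150), np.uint8(138)), (364, np.uint8(23), np.uint8(111), np.uint8(124)), (365, np.uint8(22), np.uint8(67), np.uint8(115)), (366, np.uint8(23), np.uint8(46), np.uint8(110)), (367, np.uint8(23), np.uint8(42), np.uint8(109)), (368, np.uint8(22), np.uint8(44), np.uint8(111)), (369, np.uint8(22), np.uint8(43), np.uint8(113))]
```

```bash
python3 - <<'E'
from h import *
pose=(np.array([.60768072,-.00293814,.14148375]),R.from_euler('xyz',[np.pi,0,.138]).as_matrix())
t=lambda uv,z:np.round(1000*(pose[1].T@(wonz(uv,z,pose)-pose[0]))[:2],1)
print('sheet',t((317,159.3),.056),t((317,343.6),.056),t((273.5,200),.056),t((362.3,200),.056))
print('board',t((317,151),.051),t((317,346),.051),t((269.8,200),.051),t((364.3,200),.051))
E
```

```text
sheet [57.4  0.2] [-62.4  -0. ] [ 34. -25.] [34.  26.2]
board [61.8  0.1] [-67.6  -0. ] [ 33.1 -27.8] [33. 28.]
```

Sheet lies within about 0.5 mm of the stand board's centre, both measured in the same frame. Next: the loose board.

```bash
python3 - <<'E'
from h import *
b=np.array([.5697,.2867]);o=[np.pi,0,.0835]
move_l([.606,-.0029,.18],feed=.4)
move_to([*b,.16],o); wait(.15)
r,f,pose=wrect([*b,.006],.006); print(r,pose[0])
(c,s,yaw)=r
assert abs(s[0]-130)<4 and abs(s[1]-56)<3 and np.linalg.norm(c-b)<.006
o=[np.pi,0,yaw]
move_l([*c,.035],o,feed=.3)
hit=move_l([*c,.002],o,feed=.03,stop_force=3)
z=read_tool_pos()[2]; print(hit,z)
move_l([*c,z+.003],o,feed=.05)
move_gripper(0.0,30)
t=np.array(read_tool_pos());print(read_finger_gap(),t,read_wrist_force())
d=c-t[:2];off=R.from_euler('z',yaw).as_matrix()[:2,:2].T@d; print('board in tool (x fwd,y left)',off)
move_l([*c,.18],o,feed=.25)
y=.1375;S=np.array([.6048,-.0034]);p=S-off[0]*np.array([np.cos(y),np.sin(y)]);o=[np.pi,0,y]
move_to([*p,.15],o); move_l([*p,.09],o,feed=.2); wait(.3)
print(p,read_tool_pos(),read_eef_rot(),read_finger_gap(),read_time())
E
```

```text
(array([0.56900861, 0.2872157 ]), (130.1426544189453, 56.09468078613281), np.float64(0.08734569164214623)) [0.57071567 0.28460995 0.15987634]
True 0.01209896000528446
0.6439351681646561 [0.56902082 0.28723201 0.0150844 ] [-0.75392141  0.59613203  2.73278567]
board in tool (x fwd,y left) [-1.35920737e-05 -1.51840806e-05]
[ 0.60481346 -0.00339814] [ 0.60548583 -0.00331634  0.09118157] [ 3.14117209e+00 -1.76171737e-03  1.37466622e-01] 0.6396107777573039 16.7167
```

```bash
python3 - <<'E'
from h import *
y=.1375;p=np.array([.6048,-.0034]);o=[np.pi,0,y]
hit=move_l([*p,.064],o,feed=.03,stop_force=3)
print(hit,read_tool_pos(),read_wrist_force(),read_eef_rot())
move_gripper(.82); print(read_tool_pos())
move_l([*p,.15],o,feed=.3);wait(.1)
r,f,pose=wrect([*p,.062],.062); print(r,pose[0]); save(f[120:420,200:440],'w6.png')
print(read_time())
E
```

```text
True [ 0.60462646 -0.00347501  0.07099966] [-0.98690124 -0.05720215  6.8887235 ] [3.14143740e+00 6.93256577e-04 1.37520515e-01]
[ 0.60396717 -0.00354326  0.07021626]
(array([ 0.60566187, -0.00414136]), (132.49078369140625, 56.23710632324219), np.float64(0.1340812559405946)) [ 0.60419242 -0.00360529  0.14913956]
18.2167
```

View pics/w6.png

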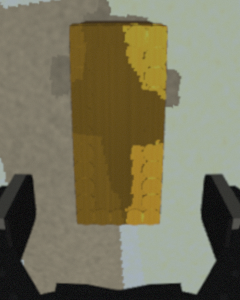

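The board lies square on the pack, spanning crop columns 70–167 with no other layer showing. Now the clip: check reach for both grasp yaws, then look from close by.

```bash
python3 - <<'E'
from h import *
lip=onz('top',(376,296),.025);tail=onz('top',(386,337),.084); print('lip',lip,'tail',tail)
g=np.array([.445,-.135]);pe=np.array([.6048,-.0034])-.065*np.array([np.cos(.1375),np.sin(.1375)])
t=pe-.036*np.array([np.cos(.1375),np.sin(.1375)]);print('target TCP',t)
for s in(1,-1):
    for P,z,y in((g,.2,.17),(g,.075,.17),(t,.106,.1375),(t,.14,.1375)):
        q=solve_ik([*P,z],[np.pi,0,y+s*np.pi/2]); print(s,P,z,None if q is None else np.round(q,2))
E
```

```text
lip [ 0.5038293  -0.16793616  0.025     ] tail [ 0.43016351 -0.17929573  0.084     ]
target TCP [ 0.50475326 -0.01724378]
1 [ 0.445 -0.135] 0.2 [ 0.96  0.03 -0.76  1.93  0.02  1.19  0.36]
1 [ 0.445 -0.135] 0.075 [ 0.94  0.22 -0.8   2.06  0.2   0.93  0.21]
1 [ 0.50475326 -0.01724378] 0.106 [ 0.72  0.28 -0.86  1.94  0.25  1.03 -0.12]
1 [ 0.50475326 -0.01724378] 0.14 [ 0.74  0.23 -0.87  1.91  0.2   1.09 -0.08]
-1 [ 0.445 -0.135] 0.2 None
-1 [ 0.445 -0.135] 0.075 [-0.55  0.17  0.82  2.13 -0.15  0.9  -2.62]
-1 [ 0.50475326 -0.01724378] 0.106 [-1.11  0.38  1.25  2.02 -0.43  1.04 -2.65]
-1 [ 0.50475326 -0.01724378] 0.14 None
```

```bash
python3 - <<'E'
from h import *
move_l([.60,-.004,.21],feed=.4)
move_gripper(1.0)
move_to([.455,-.177,.22],[np.pi,0,.17+np.pi/2]);wait(.15)
pose=wpose();f=grab_frame('wrist');save(f,'w7full.png');print(pose[0],read_eef_rot(),read_time())
x0,y0=220,120
crop=cv2.resize(f[y0:y0+200,x0:x0+240],(720,600),interpolation=cv2.INTER_CUBIC);save(crop,'w7.png')
E
```

```text
[ 0.4551982  -0.17672949  0.21997316] [ 3.14153559e+00 -1.62909996e-04  1.74107602e+00] 20.8083
```

View pics/w7.png

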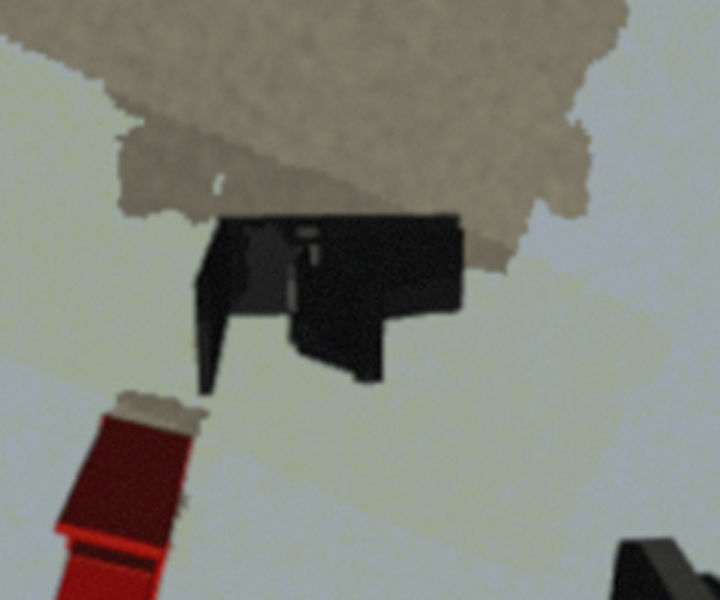

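```bash
python3 - <<'E'
from h import *
pose=(np.array([.4551982,-.17672949,.21997316]),R.from_euler('xyz',[3.14153559,-.00016,1.741076]).as_matrix())
g=lambda u,v,z:wonz((220+u/3,120+v/3),z,pose)
rl,rr=g(196,283,.084),g(200,393,.084); bl,br=g(384,320,.08),g(383,381,.082)
ll,lr=g(462,214,.002),g(461,310,.004)
for n,p in dict(rl=rl,rr=rr,bl=bl,br=br,ll=ll,lr=lr).items(): print(n,np.round(p,4))
d=rl-rr;print('rear width',np.linalg.norm(d),'yaw',np.arctan2(d[1],d[0])-np.pi/2)
d=ll-lr;print('lip width',np.linalg.norm(d),'yaw',np.arctan2(d[1],d[0])-np.pi/2)
m=(ll+lr)/2-(rl+rr)/2;print('axis yaw',np.arctan2(m[1],m[0]),'len',np.hypot(*m[:2]))
# side line of the lower jaw at table level
for a,b in(((225,214),(460,214)),):
    e=g(*b,.002)-g(*a,.002);print('side yaw',np.arctan2(e[1],e[0]))
E
```

```text
rl [ 0.4309 -0.1689  0.084 ]
rr [ 0.4359 -0.1964  0.084 ]
bl [ 0.4777 -0.1714  0.08  ]
br [ 0.4802 -0.1863  0.082 ]
ll [ 0.5054 -0.1532  0.002 ]
lr [ 0.5111 -0.1833  0.004 ]
rear width 0.02792648848096623 yaw 0.18034100655508567
lip width 0.03065021721557983 yaw 0.18568282218698706
axis yaw 0.19049643426927956 len 0.07625124873096177
side yaw 0.17331171617888969
```

```bash
python3 - <<'E'
from h import *
pose=(np.array([.4551982,-.17672949,.21997316]),R.from_euler('xyz',[3.14153559,-.00016,1.741076]).as_matrix())
g=lambda u,v,z:wonz((220+u/3,120+v/3),z,pose)
O=np.array([.4609,-.1776,0]);Q=R.from_euler('z',.183).as_matrix()
for u,v,z in((105,415,0),(190,435,0),(60,525,.084),(165,545,.084),(75,545,.082),(150,570,.082)): print((u,v),np.round(1000*(Q.T@(g(u,v,z)-O)),1))
E
```

```text
(105, 415) [-68.  -50.2   0. ]
(190, 435) [-39.8 -57.5   0. ]
(60, 525) [-66.6 -50.2  84. ]
(165, 545) [-39.1 -55.9  84. ]
(75, 545) [-63.6 -57.1  82. ]
(150, 570) [-43.8 -64.5  82. ]
```

Red decoy tail is 39 mm clear of the finger path. Clip measurements fit: length 76.2 mm, 47 mm over the tails. Grasping.

```bash
python3 - <<'E'
from h import *
y=.183;u=np.array([np.cos(y),np.sin(y)]);O=np.array([.4609,-.1776]);p=O-.003*u;o=[np.pi,0,y+np.pi/2]
move_l([*p,.14],o,feed=.3)
print(move_l([*p,.0755],o,feed=.08,stop_force=8),read_tool_pos(),read_wrist_force())
move_gripper(.56,30);print(read_finger_gap(),read_wrist_force())
move_gripper(.0,30);wait(.5)
print(read_finger_gap()*85,read_tool_pos(),read_wrist_force(),read_time())
pose=wpose();f=grab_frame('wrist');save(f[100:480,120:520],'w8.png')
E
```

```text
False [ 0.45829126 -0.17815633  0.07583083] [0.05376236 0.35762375 0.98946417]
0.5589327231020793 [-0.7623069  -0.70729558  0.7728077 ]
16.146863081886835 [ 0.45736593 -0.1790046   0.07609232] [-5.67721137 -1.32058887 10.52644135] 23.525
```

View pics/w8.png

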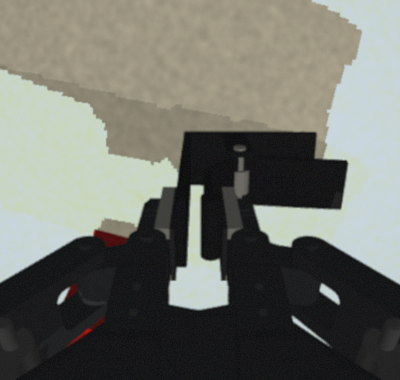

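```bash
python3 - <<'E'
from h import *
y=.183;o=[np.pi,0,y+np.pi/2];t=read_tool_pos()
move_l([t[0],t[1],.17],o,feed=.15)
print(read_finger_gap()*85,read_wrist_force())
y=.1375;u=np.array([np.cos(y),np.sin(y)]);pe=np.array([.6048,-.0034])-.065*u;o=[np.pi,0,y+np.pi/2]
s=pe-.098*u
move_l([*s,.17],o,feed=.2);move_l([*s,.106],o,feed=.15);wait(.3)
pose=wpose();print(pose[0],read_eef_rot(),read_finger_gap()*85,read_wrist_force(),read_time())
w=grab_frame('wrist');sc=grab_frame('scene');tp=grab_frame('top')
save(w,'w9full.png');save(sc,'s9full.png');save(tp,'t9full.png')
c=proj('scene',[*pe,.05]).astype(int);print('scene c',c)
a=cv2.resize(sc[c[1]-75:c[1]+75,c[0]-75:c[0]+75],(600,600),interpolation=cv2.INTER_CUBIC)[:, :400] if 0 else cv2.resize(sc[c[1]-60:c[1]+40,c[0]-60:c[0]+40],(400,400),interpolation=cv2.INTER_CUBIC)
print('scene crop origin',c-60,'x4')
b=cv2.resize(w[160:360,220:420],(400,400),interpolation=cv2.INTER_CUBIC);print('wrist crop origin 220,160 x2')
save(np.hstack([a,b]),'m9.png')
E
```

```text
15.715778120305101 [ 0.16510172 -0.37347127 -0.8827322 ]
[ 0.44380978 -0.02589158  0.10668328] [3.14044197e+00 7.01839655e-04 1.70809007e+00] 16.43919093760627 [ 0.58550294 -0.30069454 -1.21853191] 26.15
scene c [321 239]
scene crop origin [261 179] x4
wrist crop origin 220,160 x2
```

View pics/m9.png

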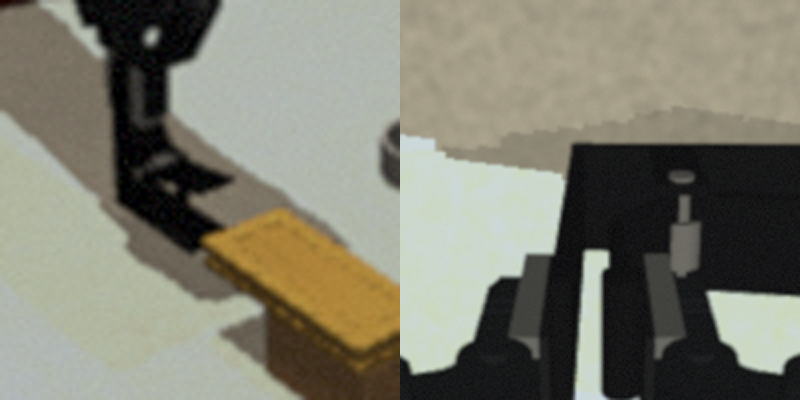

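```bash
python3 - <<'E'
from h import *
pose=(np.array([.44380978,-.02589158,.10668328]),R.from_euler('xyz',[3.14044,.0007,1.70809]).as_matrix())
y=.1373;Q=R.from_euler('z',y).as_matrix();T=pose[0]
loc=lambda P:Q.T@(P-T)  # along, left, up from TCP
def plane(cx,cy,axis,val):
    e,d=ray('scene',(cx/4+261,cy/4+179));e=loc(e);d=Q.T@d;return np.round(1000*(e+d*(val-e[axis])/d[axis]),1)
print('lip lower right corner: along=28.2',plane(195,250,0,.0282),' left=-15.3',plane(195,250,1,-.0153))
print('rear bottom right corner along=-47+..: left=-15.3',plane(120,200,1,-.0153),plane(120,200,0,-.0482+.04-.0))
print('upper lip right corner left=-12.3',plane(220,192,1,-.0123))
e=np.array([.6048,-.0034,0])-.065*np.array([np.cos(y),np.sin(y),0])
print('pack corner pred scene', [((proj('scene',np.array([*(e+Q@np.array([0,s*.028,0]))[:2],.062]))-[261,179])*4).round() for s in(-1,1)])
w=cv2.imread('pics/w9full.png');v=w.max(2)
for c in range(430,480,4):
    r=np.where(v[200:330,c]<60)[0]; print(c,(r.min()+200,r.max()+200) if len(r) else None,end=' ')
print()
for r in range(230,310,6):
    q=np.where(v[r,380:520]<60)[0]; print(r,q.max()+380 if len(q) else None,end=' ')
E
```

```text
lip lower right corner: along=28.2 [  28.2   20.3 -106.3]  left=-15.3 [ 75.6 -15.3 -68. ]
rear bottom right corner along=-47+..: left=-15.3 [  3.2 -15.3 -70.5] [ -8.2  -7.5 -78.9]
upper lip right corner left=-12.3 [ 94.3 -12.3 -22.4]
pack corner pred scene [array([201., 239.]), array([281., 206.])]
430 (np.int64(233), np.int64(307)) 434 (np.int64(233), np.int64(307)) 438 (np.int64(260), np.int64(307)) 442 (np.int64(260), np.int64(308)) 446 (np.int64(261), np.int64(308)) 450 (np.int64(261), np.int64(308)) 454 (np.int64(261), np.int64(308)) 458 (np.int64(261), np.int64(308)) 462 (np.int64(261), np.int64(303)) 466 (np.int64(261), np.int64(277)) 470 None 474 None 478 None 
230 None 236 437 242 436 248 435 254 435 260 442 266 468 272 467 278 465 284 465 290 464 296 463 302 462 308 460
```

```bash
python3 - <<'E'
from h import *
T=np.array([.44380978,-.02589158,.10668328]);pose=(T,R.from_euler('xyz',[3.14044,.0007,1.70809]).as_matrix())
Q=R.from_euler('z',.1373).as_matrix()
L=lambda uv,up:np.round(1000*(Q.T@(wonz(uv,T[2]+up,pose)-T)),1)
for up in(-.070,-.066): print('lower lip +y corner, up',up,L((437.5,232.5),up),'visible at y lower',L((435,258),up))
for up in(-.035,-.03): print('upper lip corners',up,L((468.5,261),up),L((460.5,308.5),up))
for up in(.010,.0): print('rear tail left pix?',up,L((220+574/2,160+144/2),up-.08))
# scene: triangulate lower lip -y corner & rear corner lines
for n,(cx,cy) in dict(lipR=(195,250),rearR=(120,200),upR=(220,192),upL=(235,178)).items():
    e,d=ray('scene',(cx/4+261,cy/4+179));e=Q.T@(e-T);d=Q.T@d
    for a in((.065,.068,.071) if n!='rearR' else(-.012,-.008,-.004)): print(n,np.round(1000*(e+d*(a-e[0])/d[0]),1))
sc=cv2.imread('pics/s9full.png');v=sc.max(2)
# bottom edge of black shape per column
for c in range(288,316,2):
    q=np.where(v[215:250,c]<55)[0]; print(c,q.max()+215 if len(q) else None,end=' ')
E
```

```text
lower lip +y corner, up -0.07 [ 68.4  17.2 -70. ] visible at y lower [ 68.4   2.  -70. ]
lower lip +y corner, up -0.066 [ 67.   18.4 -66. ] visible at y lower [ 67.    3.4 -66. ]
upper lip corners -0.035 [ 73.9  13.1 -35. ] [ 73.5 -12.8 -35. ]
upper lip corners -0.03 [ 71.6  15.  -30. ] [ 71.2 -10.1 -30. ]
rear tail left pix? 0.01 [113.7  17.7 -70. ]
rear tail left pix? 0.0 [119.5  14.8 -80. ]
lipR [ 65.   -7.3 -76.6]
lipR [ 68.   -9.6 -74.2]
lipR [ 71.  -11.8 -71.7]
rearR [-12.   -4.9 -81.8]
rearR [ -8.   -7.6 -78.8]
rearR [ -4.  -10.4 -75.8]
upR [ 65.   10.4 -44.8]
upR [ 68.    8.1 -42.5]
upR [ 71.    5.8 -40.2]
upL [ 65.   21.1 -39.5]
upL [ 68.   18.7 -37.2]
upL [ 71.   16.3 -34.9]
288 None 290 228 292 230 294 231 296 233 298 234 300 236 302 237 304 239 306 240 308 241 310 240 312 236 314 236
```

```bash
python3 - <<'E'
from h import *
T=np.array([.44380978,-.02589158,.10668328]);Q=R.from_euler('z',.1373).as_matrix()
W=lambda a,l,u:T+Q@np.array([a,l,u])/1000
for n,p in dict(lowR=(68,-15.5,-72),lowL=(68,16.5,-68),rearR=(-8.2,-15.5,-74),rearRtop=(-8.2,-15,10),upR=(73.5,-12.5,-35),upL=(73.5,13.5,-35)).items():
    print(n,'scene crop',((proj('scene',W(*p))-[261,179])*4).round(),'top',proj('top',W(*p)).round(1))
t=cv2.imread('pics/t9full.png').max(2)
for r in range(236,262,2):
    q=np.where(t[r,295:345]<55)[0]; print(r,(q.min()+295,q.max()+295) if len(q) else None,end=' ')
im=cv2.imread('pics/s9full.png')
a=cv2.resize(im[179:279,231:341],(660,600),interpolation=cv2.INTER_CUBIC)
for p in((68,-15.5,-72),(68,16.5,-68),(-8.2,-15.5,-74),(-8.2,-15,10),(73.5,-12.5,-35),(73.5,13.5,-35)):
    q=(proj('scene',W(*p))-[231,179])*6;cv2.circle(a,tuple(int(v) for v in q),4,(0,0,255),1)
a=np.clip(a.astype(int)*2,0,255).astype(np.uint8);cv2.imwrite('pics/m10.png',a)
E
```

```text
lowR scene crop [187. 250.] top [305.7 289.6]
lowL scene crop [232. 226.] top [289.  291.6]
rearR scene crop [109. 197.] top [310.3 329.5]
rearRtop scene crop [105.  69.] top [310.2 332.7]
upR scene crop [197. 196.] top [303.7 286.6]
upL scene crop [234. 181.] top [289.6 288.3]
236 None 238 None 240 None 242 None 244 None 246 None 248 None 250 None 252 None 254 None 256 None 258 None 260 None
```

View pics/m10.png

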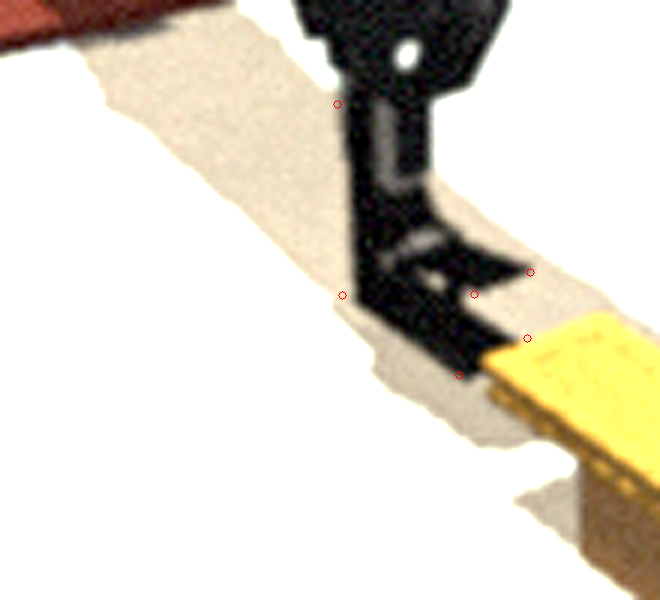

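Lips match the predicted outline (red marks within 1 px: lower lip (460,376), upper lip (530,272)). Margins come to about 5 mm above and below the pack once raised 1 mm. Inserting with a contact guard.

```bash
python3 - <<'E'
from h import *
y=.1375;u=np.array([np.cos(y),np.sin(y)]);n=np.array([-u[1],u[0]]);o=[np.pi,0,y+np.pi/2]
pe=np.array([.6048,-.0034])-.065*u
g=pe-.0368*u-.0007*n; G=np.array([*g,.1075])
s=pe-.098*u-.0007*n
move_l([*s,.1072],o,feed=.05);wait(.2);e=G[2]-read_tool_pos()[2];print('z err',e)
f0=np.array(read_wrist_force())
hit=move_l([*g,.1072+e],o,feed=.06,stop_force=4);wait(.5)
t=np.array(read_tool_pos());print(hit,'err mm',1000*(G-t),read_eef_rot(),read_finger_gap()*85,np.array(read_wrist_force())-f0,read_time())
save(grab_frame('scene'),'s11.png');save(grab_frame('wrist'),'w11.png');save(grab_frame('top'),'t11.png')
E
```

```text
z err 0.000331691481583532
False err mm [ 0.01800952  0.02141365 -0.05244512] [-3.14159240e+00  1.12822983e-05  1.70826202e+00] 16.01791689211966 [ 0.14418184 -0.63578347 -0.42140315] 28.4167
```

```bash
python3 - <<'E'
from h import *
T=np.array(read_tool_pos());y=.1375;Q=R.from_euler('z',y).as_matrix();W=lambda a,l,u:T+Q@np.array([a,l,u])/1000
a=cv2.imread('pics/s9full.png').astype(int);b=cv2.imread('pics/s11.png').astype(int)
gold=lambda i:cv2.inRange(cv2.cvtColor(i.astype(np.uint8),cv2.COLOR_BGR2HSV),(17,120,60),(32,255,255))
for i in(a,b):
    m=gold(i)[200:300,290:400];r,c=np.where(m);print('gold bbox',c.min()+290,c.max()+290,r.min()+200,r.max()+200,len(r))
w0,w1=[cv2.imread(f'pics/{n}.png').max(2) for n in('w9full','w11')]
for r in(242,254,266,278,290,302): print(r,[ (np.where(w[r,380:520]<60)[0].max()+380) for w in(w0,w1)],end=' ')
print()
for n,p in dict(upR=(73.5,-13,-35),upL=(73.5,13,-35)).items(): print(n,proj('scene',W(*p)).round(1))
v=b.max(2)
for r in range(205,262,3):
    q=np.where(v[r,285:380]<45)[0]; print(r,(q.min()+285,q.max()+285) if len(q) else None,end=' ')
t=cv2.imread('pics/t11.png');m=cv2.cvtColor(t,cv2.COLOR_BGR2HSV)
pts=blob((m[...,1]>90),proj('top',[.64,.0,.062]));P=np.array([onz('top',p,.062) for p in pts]);print('\ntop',rect(P))
print(read_finger_gap()*85,read_wrist_force(),read_qvel().round(4) if hasattr(read_qvel(),'round') else '')
E
```

```text
gold bbox 311 369 231 285 1324
gold bbox 311 369 232 285 1264
242 [np.int64(436), np.int64(386)] 254 [np.int64(435), np.int64(386)] 266 [np.int64(468), np.int64(468)] 278 [np.int64(465), np.int64(466)] 290 [np.int64(464), np.int64(464)] 302 [np.int64(462), np.int64(462)] 
upR [327.1 239.7]
upL [336.5 235.7]
205 (np.int64(304), np.int64(319)) 208 (np.int64(304), np.int64(318)) 211 (np.int64(305), np.int64(318)) 214 (np.int64(305), np.int64(318)) 217 (np.int64(305), np.int64(317)) 220 (np.int64(305), np.int64(316)) 223 (np.int64(305), np.int64(317)) 226 (np.int64(306), np.int64(319)) 229 (np.int64(306), np.int64(323)) 232 (np.int64(306), np.int64(329)) 235 (np.int64(306), np.int64(335)) 238 (np.int64(306), np.int64(329)) 241 (np.int64(308), np.int64(311)) 244 None 247 None 250 None 253 None 256 None 259 None 
top (array([ 0.40673322, -0.02199132]), (520.8733520507812, 182.73623657226562), np.float64(0.23449393056353984))
15.723306511033009 [-0.58998312  0.56346093 -2.0030373 ] [ 0.0003 -0.0003 -0.0004 -0.0013 -0.0016  0.0007 -0.0011]
```

```bash
python3 - <<'E'
from h import *
F=[];M=[]
for _ in range(12): wait(.05);F.append(read_wrist_force());M.append(read_ft_torque())
print(np.mean(F,0).round(2),np.std(F,0).round(2),np.mean(M,0).round(3),read_finger_gap()*85,read_tool_pos(),read_time())
E
```

```text
[-0.1   0.18 -0.92] [0.54 0.36 0.37] [-0.013  0.017  0.005] 16.003550749096068 [ 0.5040678  -0.01805236  0.10753387] 29.1667
```

Force reads -0.92 ± 0.37 N, roughly the clip's own weight, so nothing is touching. Handing in.

```bash
python3 -c "
from cell import *
hand_in()"
```

```text
the job is handed in; nothing more can be done
```

I stacked the pack and handed in with the gripper holding the clip wide open around its overhanging end. My last reading before hand-in was 29.2 s.

**What I did**
- **Sheet:** it lies about 0.5 mm off the fixed board's centre, with both measured in the same wrist picture.
- **Loose board:** it is stacked on top and released. I aimed it at the same centre and it looked square; I only checked it by eye.
- **Clip:** the squeeze settled at about 16 mm over the tails, which means fully open. I slid it over the end at pack yaw 0.1375 rad. The jaws should reach about 31 mm over the edge with roughly 5 mm clear above and below.

**Last checks**
- **Position:** the gripper ended within 0.1 mm of its target.
- **Contact:** the guarded insertion met nothing. The final wrist force was about −0.9 N, close to the clip's own weight of about 1.2 N.
- **Pack and clip:** the pack's outline stayed within one pixel in the scene view, and the clip had not shifted in the gripper.

**Checks that failed or disagreed**
- The overhead camera read about 2.5 mm lower in x than the wrist camera, so I used the wrist camera throughout.
- The clip's rear edge sat about 2.5 px from its predicted place in the scene view, though its lips matched to about 1 px.
- The last overhead check of the stacked board gave no usable result, because its colour mask merged with the arm.
- The final state was checked by numbers only, because all 12 picture views were used.

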